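# Clip a plywood blank to the painting board

## Task

Get the long plywood slat ready for painting: lift the clip of the painting board so that it stands well open, lay the slat flat along the middle of the board with its far end pushed in under the open clip, as far as the hinge block or nearly so, then lower the clip so that its lip rests on the slat.

Things in the scene. Friction and masses are not known exactly. Their poses are not given: they have to be found in the camera images.
- slat: The part to clip: a plain flat plywood slat, square ends, 200 (x) x 45 (y) x 8 (z) mm, 50 g, the longest of three plywood blanks (a 120 mm one and a pointed stake stay unused). It lies on the table right of the board, long axis roughly along world x. Origin: centre of its underside; both ends alike. Grip it across its width, at mid-length or up to 30 mm nearer the robot.
- board: Painting board, fixed: dark wooden plate 280 (x) x 200 (y) x 15 (z) mm. Origin: centre of its underside, on the table. x runs towards the clip end, away from the robot; y left. Steel hinge block front face at x = 105 mm; hinge axis along y at x = 115, z = 29. The shut clip's lip crosses at x = 63. Slat belongs along x, y = 0; with its centre at x = -10 its end is well under the clip.
- clip (a joint): Angle of the steel clip (rad): 0 shut, lip on the bare board; grows as its nose, which points to the robot, rises; stop 1.4. Starts nearly shut. Stiff pivot (0.12 N m, 2 N at the thumb grip): it stays where it is left. With the 8 mm slat beneath, the lip rests on it at about 0.155. Plate 90 mm wide, reaching 55 mm from the hinge; at 1.0 the lip is about 50 mm above the board.
- clip_grip (a point): Centre of the clip's thumb grip: steel roll 24 mm long (along board y), 16 mm diameter, on a 16 mm wide neck on the nose, 30 mm above the clip's plate. Clip shut: 50 mm robot-ward of the hinge axis and 32 mm above it (board x = 65, z = 61); it swings about that axis. Pinch it from above by its end faces; it turns between the fingers, so the hand may stay upright. Axes: the board's at joint 0.
Things that resemble listed ones, but are neither listed nor needed, are in the scene too. Leave any turquoise look-alike of the slat alone.

How it is judged:
By the outcome, as a careful person would: the job done as asked, in the order asked, and still so for the second after the job is handed in, with the robot touching nothing.
It also fails if it takes over 64 s, if anything falls off the work surface, if the arm or the gripper's body presses on something with over 40 N, if the wrist force passes 120 N, or if a joint passes its speed limit or range.

## Robot

A 6-joint arm with a two-finger parallel gripper is mounted at the origin on the work surface. World frame = base frame: x ahead of the robot, y to its left, z up, the work surface at z = 0. Lengths are in m, angles in rad, forces in N, time in s.
With the tool pointing down it reaches from about 0.2 to 0.875 m from the base axis. Payload 3.4 kg.
Tool frame: the origin (TCP) lies at the very end of the fingers, on their centre line; the grasp point (between the pads) lies 19 mm behind it (env.tcp_to_grasp is the distance from the TCP to the grasp point, in m); z points along the fingers, y is the direction in which the jaws open and shut (so a half turn about z gives the same grasp; the last joint's range is limited). The gripper opens to 94 mm and grips with 3 to 60 N. Pads are 16 mm wide; open, the fingers measure 119 mm over their backs; the gripper's body (75 mm by 177 mm) begins 78 mm behind the grasp point.
Start: joints at [-1.358, 0.276, 1.505, -0, 1.361, -0.121], TCP at [0.188, -0.543, 0.205] pointing down, gripper open.
Joint ranges: [-2.89, 2.89], [-0.75, 2.08], [0.22, 2.7], [-1.18, 4.32], [0.11, 2.71], [-2.7, 2.7]. Speed limits (rad/s): [2.57, 2.57, 3.14, 3.14, 3.14, 3.14].

## Interface

Orientations are given as a rotation vector (axis times angle).
In Python, from cell import env gives the robot as it stands. The module is installed in compiled form; this text tells all that it offers.
- The arm moves only by the shell command python3 -m pendant 'ROWS'. ROWS is JSON, a list of rows, each a list of 3 entries, a list of its own where there are three numbers: the closure, from 0 (fully open) to 1 (shut), then the shift along the world's x, y, z in m, then the turn, a rotation vector about the world's x, y, z in rad. In form: [[gripper, [tx, ty, tz], [ax, ay, az]], ...]. A call has exactly 10 rows; each row shifts and turns the commanded pose from where the row before left it; what a row does not reach is not made up. A row lasts 1/8 s, in which the tool goes at most 62.5 mm and 10.7 degrees, less where a joint would pass 70% of its speed; a pose out of reach is approached as far as the arm can. A call with a gripper value outside its range is refused whole. The fingers move at their own pace and stop on an object; the grip force is fixed at half the most. Time passes only in rows, so rows that do not move let the fingers close, or fill a call up. It gives the time, the measured TCP pose, the force and the opening at its end, in the units of the state.
- env.get_obs(): the state, without advancing time (a new reading comes with each control period).
- env.get_image(name): name is "side" or "top" or "wrist"; returns a dict with "img" (480x640x3 uint8, red, green, blue), "range_z" (480x640 float32, m along the optical axis (not along the pixel's ray), 0 where there is no reading), "K" (3x3 intrinsics, pixels), "dist" ([k1, k2, p1, p2, k3] as OpenCV has them; the pictures are not rectified), "origin" and "attitude" of the camera in the world. Camera axes: x right, y up, looking along -z (the intrinsics and any distortion apply to the point x, -y, -z); pixel columns grow to the right and rows downward; lengths in m; the calibration is good to about 2 mm. A picture is of the moment at which its call begins.
- env.close_job(): hands the job in, once; it reports no verdict.
The state is a dict: "t": time; "joint_positions": joint angles; "joint_velocities": joint speeds; "joint_efforts": joint torques, N m; "tcp_pos": TCP position; "orientation": TCP orientation; "ft_force": force on the tool from outside, world axes, zero at the start; "moment": the same for the moment, N m; "grip_width": opening from 0.0 (shut) to 1.0 (fully open).
Only numpy, scipy, OpenCV 4.12 (cv2) and the standard library are available. Lean on these libraries where they do the work, as an engineer would, in place of code of your own. Each camera call takes 0.05 s, during which the arm holds its last target.

## Working session

There is one attempt and no reset: what is moved stays moved. The work goes in short steps, Python scripts to look and compute and a shell command to move; the robot and the scene stay as the last step left them, time stands still between calls to the robot, and variables do not carry over. Pictures are saved under pics/ and viewed, and the job is handed in when it is done.

```bash
mkdir -p pics
cat > h.py <<'E'
import numpy as np, cv2
from cell import env
def grab(n,tag):
    d=env.get_image(n); cv2.imwrite(f'pics/{tag}.png',cv2.cvtColor(d['img'],cv2.COLOR_RGB2BGR)); np.savez(f'pics/{tag}.npz',**d); return d
def R(a):
    a=np.array(a,float)
    if a.shape==(3,3): return a
    if a.size==3: return cv2.Rodrigues(a)[0]
    from scipy.spatial.transform import Rotation as Q
    return Q.from_quat(a).as_matrix()
def rays(d,px):
    px=np.array(px,float).reshape(-1,1,2)
    u=cv2.undistortPoints(px,d['K'],d['dist']).reshape(-1,2)
    return np.c_[u[:,0],-u[:,1],-np.ones(len(u))]@R(d['attitude']).T
def onplane(d,px,z):
    r=rays(d,px); o=np.array(d['origin']); return o+r*((z-o[2])/r[:,2])[:,None]
def bydepth(d,px):
    px=np.array(px).reshape(-1,2); z=d['range_z'][px[:,1].astype(int),px[:,0].astype(int)]
    return np.array(d['origin'])+rays(d,px)*z[:,None]
E
python3 - <<'E'
from h import *
for n in('side','top','wrist'):
    d=grab(n,n+'0'); print(n,d['origin'],d['attitude'],d['dist'])
print(env.get_obs())
E
```

```text
side [0.27917963 0.77873775 0.69598094] [ 0.11591958 -1.37345094 -2.60817292] [-0.13097583  0.          0.          0.          0.        ]
top [ 0.37365789 -0.14086688  1.05892356] [ 0.09674232 -0.07418082 -1.55918763] [-0.1043252  0.         0.         0.         0.       ]
wrist [ 0.25258396 -0.5207382   0.38419725] [-0.20554499  0.14720525 -1.2303101 ] [-0.05473638  0.          0.          0.          0.        ]
{'t': 0.15, 'joint_positions': array([-1.35800733e+00,  2.76437955e-01,  1.50580453e+00, -1.68577160e-05,
        1.36069031e+00, -1.21013834e-01]), 'joint_velocities': array([ 0.00145292, -0.00391042, -0.00380648,  0.00031801, -0.00129348,
        0.0009456 ]), 'joint_efforts': array([ 1.97375397e-03, -4.04923868e+01, -2.37432307e+01,  7.02951662e-02,
        3.15862801e-02, -9.07041021e-05]), 'tcp_pos': array([ 0.18828651, -0.54286667,  0.20482522]), 'orientation': array([-3.09661760e+00, -5.21688511e-01,  1.22377962e-04]), 'ft_force': array([-1.03642474,  0.21615248, -0.26685315]), 'moment': array([-0.01187014,  0.00491506, -0.00253811]), 'grip_width': 0.9990994953850678}
```

View pics/top0.png

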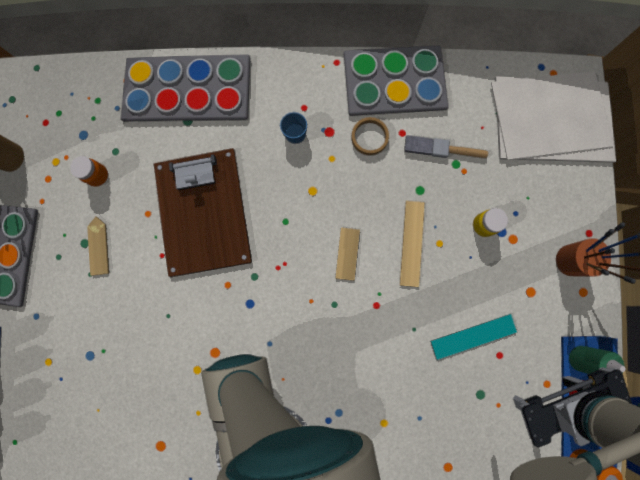

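View pics/side0.png

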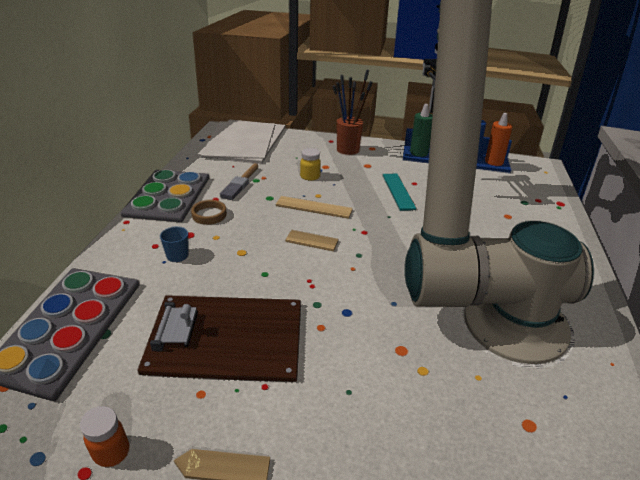

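View pics/wrist0.png

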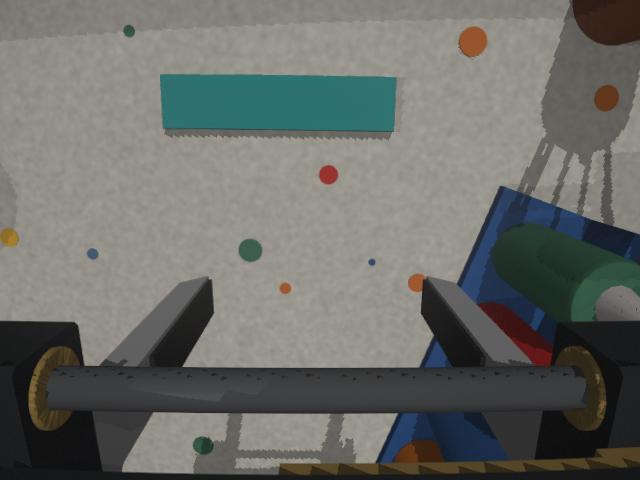

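The top view shows the board at about (203,213) with its clip near (195,172), the long slat at (413,244), the short blank at (347,253) and the turquoise look-alike at (474,337). Next I measure them.

```bash
cat > m.py <<'E'
from h import *
d=dict(np.load('pics/top0.npz'))
im=d['img']; hsv=cv2.cvtColor(im,cv2.COLOR_RGB2HSV)
def rect(mask,x0,y0,x1,y1,z,name):
    m=np.zeros_like(mask); m[y0:y1,x0:x1]=mask[y0:y1,x0:x1]
    c=max(cv2.findContours(m,cv2.RETR_EXTERNAL,cv2.CHAIN_APPROX_NONE)[0],key=cv2.contourArea)
    P=onplane(d,c.reshape(-1,2),z)[:,:2]
    r=cv2.minAreaRect((P*1000).astype(np.float32)); b=cv2.boxPoints(r)
    e=sorted([b[1]-b[0],b[2]-b[1]],key=np.linalg.norm)[1]; a=np.degrees(np.arctan2(e[1],e[0])); a=(a+90)%180-90
    print(name,'c',np.round(r[0],1),'size',np.round(r[1],1),'yaw',round(a,2)); return r
wood=cv2.inRange(hsv,(10,60,110),(30,255,255))
rect(wood,380,190,445,300,.008,'slat')
rect(wood,325,215,370,290,.008,'short')
dark=cv2.inRange(im,(0,0,0),(110,75,65))
cv2.imwrite('pics/dark.png',dark)
rect(dark,145,140,262,285,.015,'board')
s=cv2.resize(im[135:290,140:265],None,fx=5,fy=4,interpolation=cv2.INTER_CUBIC)
s=cv2.resize(im[140:220,150:250],None,fx=7,fy=7,interpolation=cv2.INTER_CUBIC)
cv2.imwrite('pics/clipz.png',s[:,:,::-1])
for q in [(413,244),(203,240),(193,180),(300,300)]: print(q,bydepth(d,q))
E
python3 m.py
```

```text
slat c [ 487.5 -334.1] size [ 45.2 200. ] yaw -4.51
short c [ 461.8 -183.3] size [ 44.7 120.3] yaw -5.9
board c [556.5 161.5] size [279.1 200.2] yaw 10.71
(413, 244) [[ 0.48496461 -0.33625955  0.00912504]]
(203, 240) [[0.48890173 0.15354116 0.01798065]]
(193, 180) [[0.61936184 0.16786749 0.06981997]]
(300, 300) [[ 3.52807390e-01 -7.44267431e-02 -2.41038326e-04]]
```

Run:
```python
from h import *
d=dict(np.load('pics/side0.npz'))
s=cv2.resize(d['img'][285:390,130:310],None,fx=4,fy=4,interpolation=cv2.INTER_CUBIC);cv2.imwrite('pics/clips.png',s[:,:,::-1])
```

```text
(no output)
```

View pics/clipz.png

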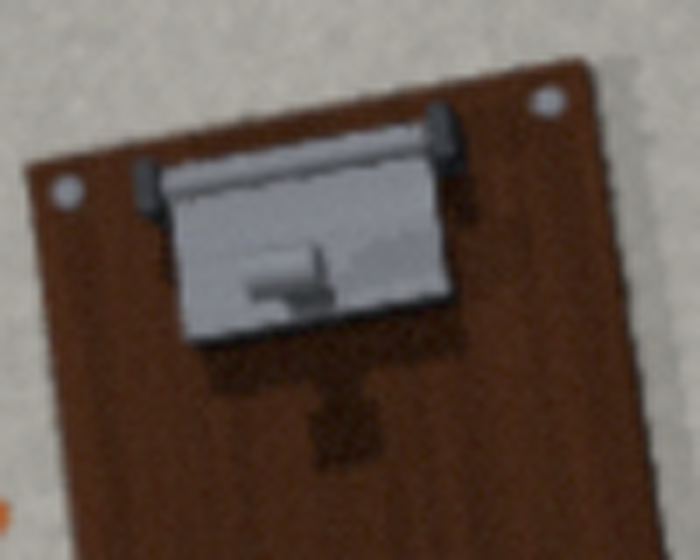

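View pics/clips.png

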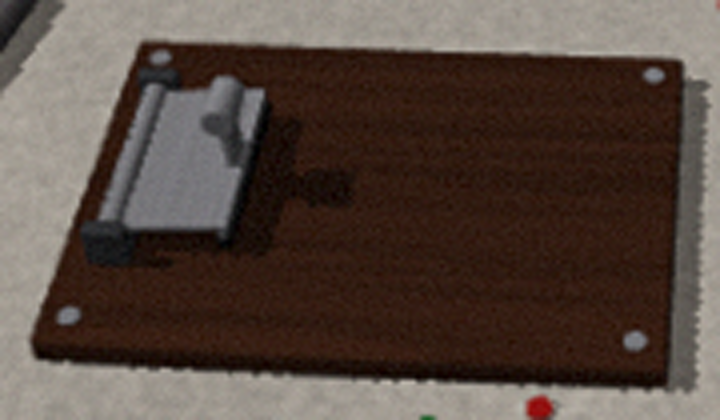

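```bash
cat > g.py <<'E'
from h import *
t=dict(np.load('pics/top0.npz')); s=dict(np.load('pics/side0.npz'))
bc=np.array([.5565,.1615]); a=np.radians(10.71); u=np.array([np.cos(a),np.sin(a)]); v=np.array([-u[1],u[0]])
def tob(p): q=np.array(p)[:2]-bc; return np.round(1000*np.array([q@u,q@v,p[2]]),1)
def tri(A,pa,B,pb):
    ra,rb=rays(A,pa)[0],rays(B,pb)[0]; oa,ob=A['origin'],B['origin']
    k=np.linalg.lstsq(np.c_[ra,-rb],ob-oa,rcond=None)[0]; p,q=oa+k[0]*ra,ob+k[1]*rb
    return (p+q)/2,np.linalg.norm(p-q)
P,g=tri(t,(150+284/7,140+270/7),s,(130+223/4,285+103/4)); print('roll',P,g,tob(P))
# front nose corners of plate  (top crop left-front, right-front)
for z in (.035,.04,.045):
  print(z,[tob(p) for p in onplane(t,[(150+185/7,140+340/7),(150+452/7,140+298/7)],z)])
print('hinge ends z.029',[tob(p) for p in onplane(t,[(150+150/7,140+188/7),(150+445/7,140+138/7)],.029)])
print('side board corners', [tob(p) for p in onplane(s,[(130+683/4,285+62/4),(130+668/4,285+375/4),(130+35/4,285+345/4),(130+140/4,285+42/4)],.015)])
o=env.get_obs()
for th in (0,.1,.2,1.1,1.2):
  r=.05936;b=.5693+th; X,Z=.115-r*np.cos(b),.029+r*np.sin(b); w=bc+u*X; print(th,np.round([*w,Z],4),round(X,4))
print(o['t'],o['tcp_pos'],R(o['orientation'])[:,1])
E
python3 g.py
```

```text
roll [0.62320537 0.1748746  0.0654077 ] 0.0011691896730899535 [68.   0.7 65.4]
0.035 [array([60.5, 45.4, 35. ]), array([ 57.8, -45.9,  35. ])]
0.04 [array([59.1, 43.9, 40. ]), array([ 56.4, -47. ,  40. ])]
0.045 [array([57.6, 42.4, 45. ]), array([ 54.9, -48. ,  45. ])]
hinge ends z.029 [array([116.9,  52.4,  29. ]), array([114.8, -50.1,  29. ])]
side board corners [array([-139.7,  -92.4,   15. ]), array([-139.8,  105.8,   15. ]), array([135.2, 104.2,  15. ]), array([137.9, -93.9,  15. ])]
0 [0.6204 0.1736 0.061 ] 0.065
0.1 [0.6238 0.1742 0.0658] 0.0684
0.2 [0.6276 0.1749 0.0703] 0.0724
1.1 [0.6752 0.184  0.0881] 0.1208
1.2 [0.681  0.185  0.0872] 0.1267
0.15 [ 0.18828651 -0.54286667  0.20482522] [ 0.32764145 -0.9448012  -0.00133233]
```

```bash
python3 -m pendant '[[0,[0.01,0.02,0],[0,0,-0.0147]],[0,[0.03,0.05,0],[0,0,-0.0147]],[0,[0.03,0.05,0],[0,0,-0.0147]],[0,[0.03,0.05,0],[0,0,-0.0147]],[0,[0.03,0.05,0],[0,0,-0.0147]],[0,[0.03,0.05,0],[0,0,-0.0147]],[0,[0.03,0.05,0],[0,0,-0.0147]],[0,[0.03,0.05,0],[0,0,-0.0147]],[0,[0.03,0.05,0],[0,0,-0.0147]],[0,[0.03,0.05,0],[0,0,-0.0147]]]'
```

```text
t: 1.4
tcp_pos: [0.469, -0.0715, 0.2055]
orientation: [3.127, 0.292, 0.0]
ft_force: [0.7, -0.2, -0.8]
grip_width: 0.999
```

```bash
python3 -m pendant '[[0,[0.026,0.041,0],[0,0,0]],[0,[0.026,0.041,0],[0,0,0]],[0.3,[0.026,0.041,0],[0,0,0]],[0.3,[0.026,0.041,0],[0,0,0]],[0.3,[0.026,0.041,-0.02],[0,0,0]],[0.3,[0.0245,0.041,-0.03],[0,0,0]],[0.3,[0,0,-0.02],[0,0,0]],[0.3,[0,0,0],[0,0,0]],[0.3,[0,0,0],[0,0,0]],[0.3,[0,0,0],[0,0,0]]]'
python3 - <<'E'
from h import *
grab('wrist','w1');grab('top','t1');grab('side','s1');print(env.get_obs()['tcp_pos'])
E
```

```text
t: 2.65
tcp_pos: [0.6235, 0.1722, 0.137]
orientation: [-3.128, -0.292, -0.004]
ft_force: [-0.2, 0.8, 0.4]
grip_width: 0.701
[0.6232582  0.17234566 0.13660619]
```

View pics/w1.png

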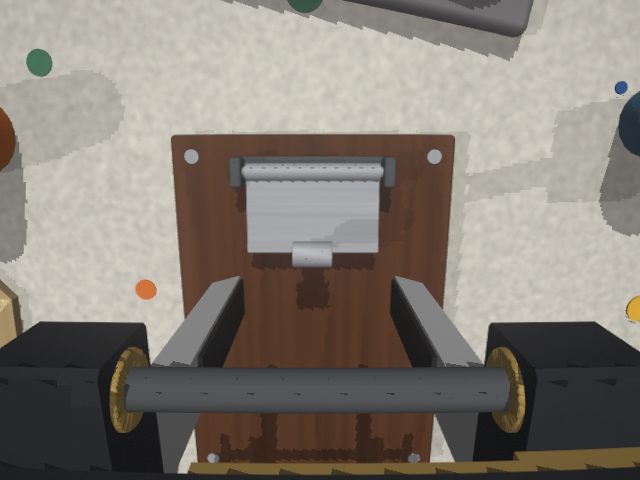

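View pics/s1.png

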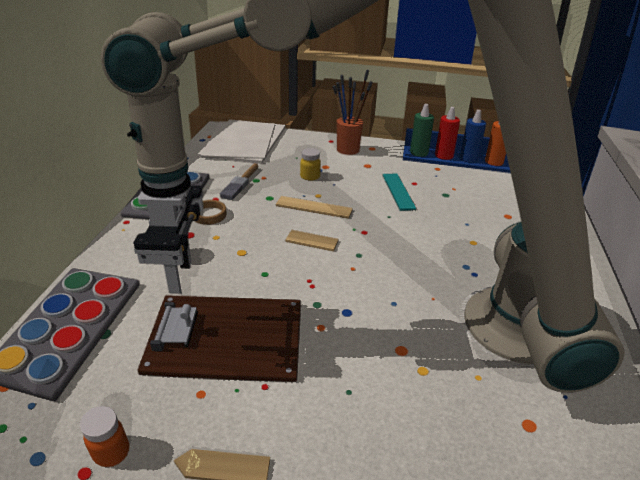

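The side view shows the hand above the clip. In the wrist view the roll is at (312,254), between the fingers. I'll check its position from this view.

Run:
```python
from g import *
w=dict(np.load('pics/w1.npz'));print('---')
P=onplane(w,[(312,252)],.0655)[0];print(P,tob(P), bydepth(w,[(312,252)]))
P=onplane(w,[(172,136),(455,135)],.015);print([tob(p) for p in P])
o=env.get_obs(); print(tob(o['tcp_pos']))
```

```text
roll [0.62320537 0.1748746  0.0654077 ] 0.0011691896730899535 [68.   0.7 65.4]
0.035 [array([60.5, 45.4, 35. ]), array([ 57.8, -45.9,  35. ])]
0.04 [array([59.1, 43.9, 40. ]), array([ 56.4, -47. ,  40. ])]
0.045 [array([57.6, 42.4, 45. ]), array([ 54.9, -48. ,  45. ])]
hinge ends z.029 [array([116.9,  52.4,  29. ]), array([114.8, -50.1,  29. ])]
side board corners [array([-139.7,  -92.4,   15. ]), array([-139.8,  105.8,   15. ]), array([135.2, 104.2,  15. ]), array([137.9, -93.9,  15. ])]
0 [0.6204 0.1736 0.061 ] 0.065
0.1 [0.6238 0.1742 0.0658] 0.0684
0.2 [0.6276 0.1749 0.0703] 0.0724
1.1 [0.6752 0.184  0.0881] 0.1208
1.2 [0.681  0.185  0.0872] 0.1267
2.8 [0.6232582  0.17234566 0.13660619] [ 1.85057037e-01 -9.82727776e-01  1.09041998e-04]
---
[0.62472378 0.17531914 0.0655    ] [69.6  0.9 65.5] [[0.62642957 0.17556617 0.07206948]]
[array([139.8,  98.6,  15. ]), array([140.3, -98.2,  15. ])]
[ 67.6  -1.7 136.6]
```

```bash
python3 -m pendant '[[0.3,[0.001,0.0025,-0.02],[0,0,0]],[0.3,[0,0,-0.02],[0,0,0]],[0.3,[0,0,-0.02],[0,0,0]],[0.3,[0,0,-0.02],[0,0,0]],[0.3,[0,0,-0.0095],[0,0,0]],[0.3,[0,0,0],[0,0,0]],[1,[0,0,0],[0,0,0]],[1,[0,0,0],[0,0,0]],[1,[0,0,0],[0,0,0]],[1,[0,0,0],[0,0,0]]]'
```

```text
t: 4.05
tcp_pos: [0.624, 0.1752, 0.0463]
orientation: [3.128, 0.293, 0.001]
ft_force: [0.8, -0.1, 0.3]
grip_width: 0.309
```

```bash
python3 -m pendant '[[1,[0,0,0],[0,0,0]],[1,[0,0,0],[0,0,0]],[1,[0,0,0],[0,0,0]],[1,[0,0,0],[0,0,0]],[1,[0,0,0],[0,0,0]],[1,[0,0,0],[0,0,0]],[1,[0,0,0],[0,0,0]],[1,[0,0,0],[0,0,0]],[1,[0,0,0],[0,0,0]],[1,[0,0,0],[0,0,0]]]'
python3 - <<'E'
import numpy as np
a=np.radians(10.71);th=np.linspace(.09,1.2,11);b=.5693+th;X=-59.36*np.cos(b);Z=59.36*np.sin(b)
for dx,dz in zip(np.diff(X),np.diff(Z)): print(round(dx*np.cos(a),1),round(dx*np.sin(a),1),round(dz,1))
E
```

```text
t: 5.3
tcp_pos: [0.6238, 0.1754, 0.0461]
orientation: [-3.128, -0.293, -0.0]
ft_force: [-1.3, 1.6, 4.0]
grip_width: 0.255
4.2 0.8 5.0
4.8 0.9 4.5
5.2 1.0 3.9
5.6 1.1 3.3
5.9 1.1 2.6
6.2 1.2 2.0
6.4 1.2 1.2
6.5 1.2 0.5
6.5 1.2 -0.2
6.4 1.2 -0.9
```

Gripped at 0.255 × 94 = 24 mm, which is the roll's length. Now I swing the clip up.

```bash
python3 -m pendant '[[1,[0.0042,0.0008,0.005],[0,0,0]],[1,[0.0048,0.0009,0.0045],[0,0,0]],[1,[0.0052,0.001,0.0039],[0,0,0]],[1,[0.0056,0.0011,0.0033],[0,0,0]],[1,[0.0059,0.0011,0.0026],[0,0,0]],[1,[0.0062,0.0012,0.002],[0,0,0]],[1,[0.0064,0.0012,0.0012],[0,0,0]],[1,[0.0065,0.0012,0.0005],[0,0,0]],[1,[0.0065,0.0012,-0.0002],[0,0,0]],[1,[0.0064,0.0012,-0.0009],[0,0,0]]]'
python3 - <<'E'
from h import *
d=grab('side','s2');cv2.imwrite('pics/s2z.png',cv2.resize(d['img'][220:390,100:310],None,fx=3,fy=3)[:,:,::-1]);print(env.get_obs()['tcp_pos'],env.get_obs()['ft_force'])
E
```

```text
t: 6.55
tcp_pos: [0.6819, 0.1863, 0.0696]
orientation: [-3.128, -0.293, -0.001]
ft_force: [-4.7, 1.2, 1.2]
grip_width: 0.248
[0.68301537 0.18646133 0.06950005] [-4.65553914  1.60535777  1.36753811]
```

View pics/s2z.png

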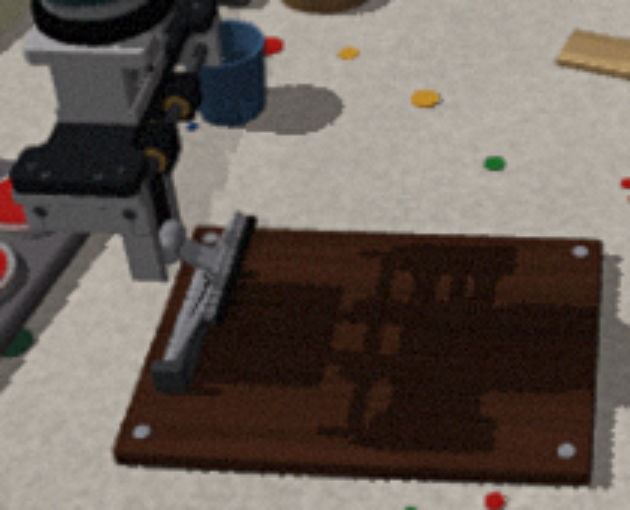

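The clip stands at about 1.2, still held by its roll. Next I release it and rise.

```bash
python3 -m pendant '[[0.4,[0,0,0],[0,0,0]],[0.4,[0,0,0],[0,0,0]],[0.4,[0,0,0],[0,0,0]],[0.4,[0,0,0],[0,0,0]],[0.4,[0,0,0],[0,0,0]],[0.4,[0,0,0.01],[0,0,0]],[0.4,[0,0,0.03],[0,0,0]],[0.4,[0,0,0.03],[0,0,0]],[0.4,[0,0,0.03],[0,0,0]],[0.2,[-0.02,-0.04,0],[0,0,-0.0256]]]'
python3 -m pendant '[[0,[-0.02,-0.05,0],[0,0,-0.03]],[0,[-0.02,-0.05,0],[0,0,-0.03]],[0,[-0.02,-0.05,0],[0,0,-0.03]],[0,[-0.02,-0.05,0],[0,0,-0.03]],[0,[-0.02,-0.05,0],[0,0,-0.03]],[0,[-0.02,-0.05,0],[0,0,-0.03]],[0,[-0.02,-0.05,0],[0,0,-0.03]],[0,[-0.02,-0.05,0],[0,0,-0.03]],[0,[-0.02,-0.05,0],[0,0,0]],[0,[-0.015,-0.029,0],[0,0,0]]]'
python3 - <<'E'
from h import *
grab('wrist','w3');d=grab('side','s3');print(env.get_obs()['tcp_pos'],env.get_obs()['orientation'])
E
```

```text
t: 7.85
tcp_pos: [0.6646, 0.148, 0.1716]
orientation: [-3.13, -0.257, -0.013]
ft_force: [-0.3, -0.9, -0.9]
grip_width: 0.671
t: 9.1
tcp_pos: [0.4658, -0.3356, 0.1688]
orientation: [3.137, -0.127, 0.002]
ft_force: [0.2, 0.5, 0.3]
grip_width: 0.999
[ 0.46537536 -0.3361799   0.1685821 ] [ 3.13666933e+00 -1.29988475e-01  6.34573372e-04]
```

View pics/w3.png

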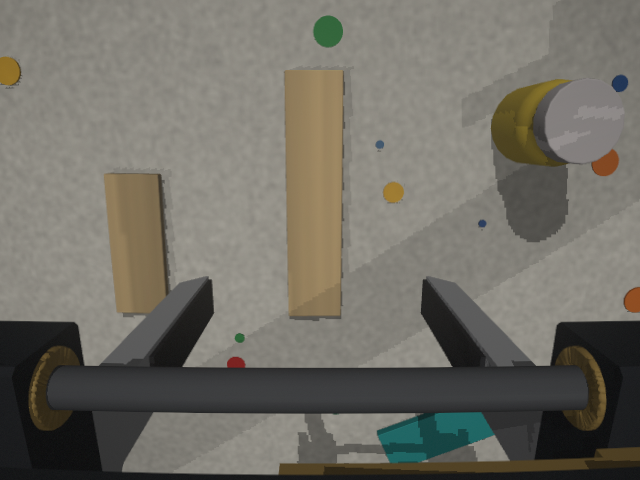

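View pics/s3.png

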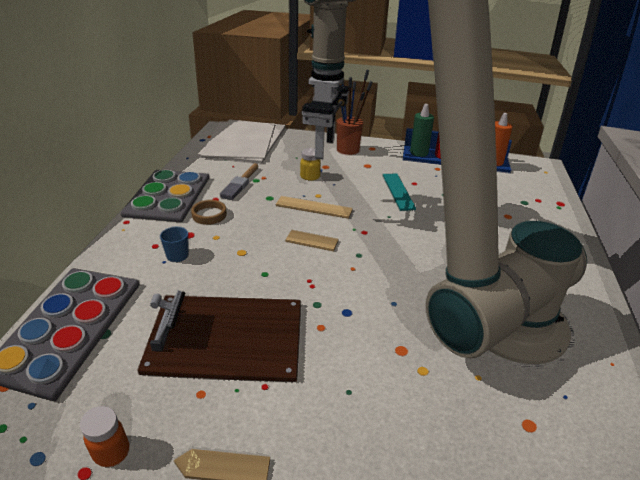

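The side view shows the clip standing open at (165,320). In the wrist view the slat spans (285..344, 70..318). I'll refine its pose.

Run:
```python
from h import *
w=dict(np.load('pics/w3.npz'))
hsv=cv2.cvtColor(w['img'],cv2.COLOR_RGB2HSV); m=cv2.inRange(hsv,(8,60,60),(30,255,255)); m[:,:260]=0;m[:,370:]=0;m[:60]=0;m[335:]=0
c=max(cv2.findContours(m,cv2.RETR_EXTERNAL,cv2.CHAIN_APPROX_NONE)[0],key=cv2.contourArea)
P=onplane(w,c.reshape(-1,2),.008)[:,:2]*1000
r=cv2.minAreaRect(P.astype(np.float32));b=cv2.boxPoints(r);e=sorted([b[1]-b[0],b[2]-b[1]],key=np.linalg.norm)[1]
a=(np.degrees(np.arctan2(e[1],e[0]))+90)%180-90; cc=np.array(r[0]);dr=np.array([np.cos(np.radians(a)),np.sin(np.radians(a))])
print(r,a,'grip',cc-20*dr); o=env.get_obs();y=R(o['orientation'])[:,0];print('tool x yaw',np.degrees(np.arctan2(y[1],y[0])),o['tcp_pos'])
```

```text
((487.24212646484375, -335.3630065917969), (44.894203186035156, 198.70236206054688), 85.53495788574219) -4.4650345 grip [ 467.30282593 -333.80599272]
tool x yaw -4.7461059267551535 [ 0.46537536 -0.3361799   0.1685821 ]
```

```bash
python3 -m pendant '[[0,[0.002,0.0025,-0.03],[0,0,0]],[0,[0,0,-0.04],[0,0,0]],[0,[0,0,-0.04],[0,0,0]],[0,[0,0,-0.03],[0,0,0]],[0,[0,0,-0.015],[0,0,0]],[0,[0,0,-0.0095],[0,0,0]],[0,[0,0,0],[0,0,0]],[1,[0,0,0],[0,0,0]],[1,[0,0,0],[0,0,0]],[1,[0,0,0],[0,0,0]]]'
python3 -m pendant '[[1,[0,0,0],[0,0,0]],[1,[0,0,0],[0,0,0]],[1,[0,0,0],[0,0,0]],[1,[0,0,0],[0,0,0]],[1,[0,0,0],[0,0,0]],[1,[0,0,0],[0,0,0]],[1,[0,0,0],[0,0,0]],[1,[0,0,0],[0,0,0]],[1,[0,0,0.01],[0,0,0]],[1,[0,0,0.02],[0,0,0]]]'
```

```text
t: 10.45
tcp_pos: [0.4688, -0.3307, 0.004]
orientation: [3.138, -0.124, 0.001]
ft_force: [0.6, 0.1, 0.3]
grip_width: 0.718
t: 11.7
tcp_pos: [0.4679, -0.3293, 0.0331]
orientation: [-3.137, 0.124, 0.003]
ft_force: [0.0, 0.4, -0.4]
grip_width: 0.471
```

```bash
python3 -m pendant '[[1,[0,0.01,0.03],[0,0,0]],[1,[0.001,0.04,0.02],[0,0,0.026]],[1,[0.001,0.05,0],[0,0,0.03]],[1,[0.001,0.05,0],[0,0,0.03]],[1,[0.001,0.05,0],[0,0,0.03]],[1,[0.001,0.05,0],[0,0,0.03]],[1,[0.001,0.05,0],[0,0,0.03]],[1,[0.001,0.05,0],[0,0,0.03]],[1,[0.001,0.05,0],[0,0,0.03]],[1,[0.001,0.04,0],[0,0,0.03]]]'
python3 -m pendant '[[1,[0.001,0.03,0],[0,0,0]],[1,[0,0.006,0],[0,0,0]],[1,[0,0,0],[0,0,0]],[1,[0,0,0],[0,0,0]],[1,[0,0,0],[0,0,0]],[1,[0,0,0],[0,0,0]],[1,[0,0,0],[0,0,0]],[1,[0,0,0],[0,0,0]],[1,[0,0,0],[0,0,0]],[1,[0,0,0],[0,0,0]]]'
python3 - <<'E'
from h import *
grab('wrist','w4');d=grab('side','s4');grab('top','t4');print(env.get_obs()['tcp_pos'],env.get_obs()['orientation'])
E
```

```text
t: 12.95
tcp_pos: [0.477, 0.1118, 0.0838]
orientation: [-3.127, -0.296, 0.0]
ft_force: [1.4, 0.4, -0.3]
grip_width: 0.473
t: 14.2
tcp_pos: [0.4786, 0.1456, 0.0834]
orientation: [3.128, 0.294, -0.0]
ft_force: [-0.2, 0.1, -0.9]
grip_width: 0.474
[0.47854652 0.1456499  0.08338383] [ 3.12774829e+00  2.93731657e-01 -8.77107479e-05]
```

View pics/w4.png

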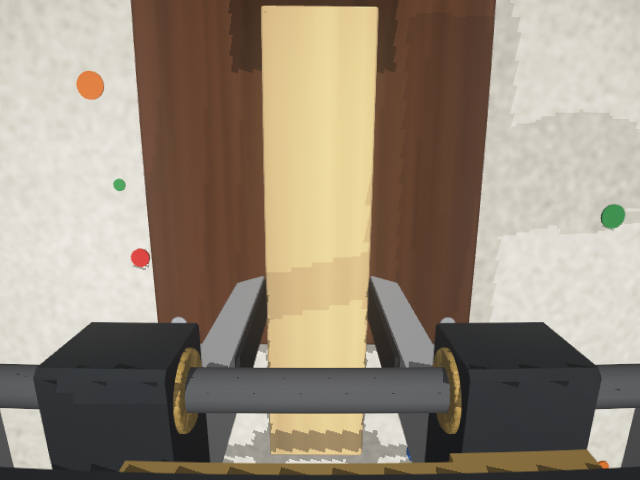

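View pics/s4.png

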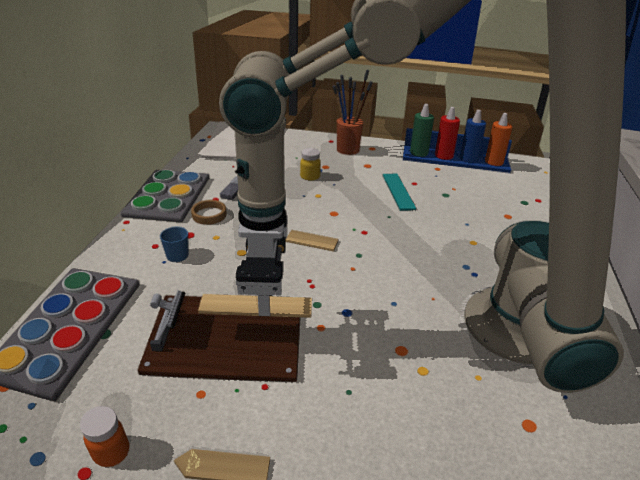

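The slat is held level over the board, its far end at (262..378, 7) in the wrist view.

```bash
python3 - <<'E' | sed -n '/---/,$p'
from g import *
print('---')
w=dict(np.load('pics/w4.npz'));
for z in(.086,.088): print([tob(p) for p in onplane(w,[(262.5,7),(377.5,8),(272,452),(362,453)],z)])
print(bydepth(w,[(320,40),(320,150),(320,250)])[:,2])
o=env.get_obs();print(tob(o['tcp_pos']),np.degrees(np.arctan2(*R(o['orientation'])[:2,0][::-1])))
E
```

```text
---
[array([38.9, 19.8, 86. ]), array([ 38.6, -24.4,  86. ]), array([-160.7,   20.9,   86. ]), array([-161.3,  -23.6,   86. ])]
[array([38.4, 19.5, 88. ]), array([ 38.1, -24.2,  88. ]), array([-159. ,   20.7,   88. ]), array([-159.6,  -23.4,   88. ])]
[0.08725233 0.08826322 0.0877003 ]
[-79.5  -1.1  83.4] 10.729999470894533
```

```bash
python3 -m pendant '[[1,[0,0.0018,-0.01],[0,0,0]],[1,[0,0,-0.02],[0,0,0]],[1,[0,0,-0.02],[0,0,0]],[1,[0,0,-0.01],[0,0,0]],[1,[0,0,-0.002],[0,0,0]],[1,[0,0,0],[0,0,0]],[1,[0.01,0.0019,0],[0,0,0]],[1,[0.01,0.0019,0],[0,0,0]],[1,[0.01,0.0019,0],[0,0,0]],[1,[0.01,0.0019,0],[0,0,0]]]'
python3 - <<'E'| sed -n '/---/,$p'
from g import *
print('---')
grab('wrist','w5');grab('side','s5');o=env.get_obs();print(o['tcp_pos'],tob(o['tcp_pos']),o['ft_force'])
E
```

```text
t: 15.6
tcp_pos: [0.5196, 0.1552, 0.0215]
orientation: [3.128, 0.294, 0.001]
ft_force: [0.0, 0.2, -0.2]
grip_width: 0.474
---
[0.52041966 0.15524938 0.02142966] [-36.6   0.6  21.4] [ 0.14683714 -0.10556752 -0.37547208]
```

View pics/w5.png

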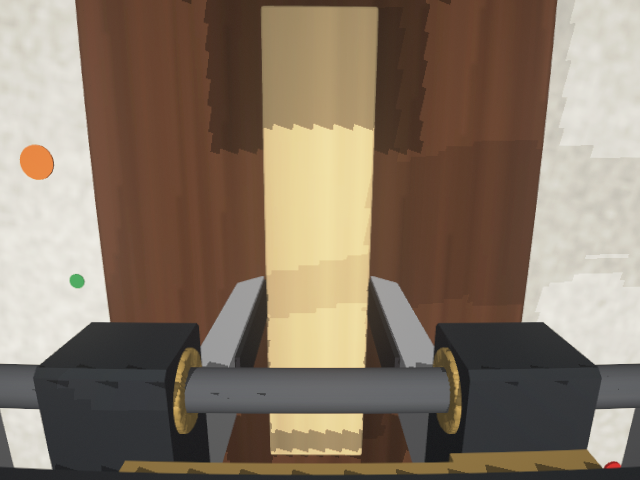

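Lower the slat onto the board, then push it the remaining 21 mm or so.

```bash
python3 -m pendant '[[1,[0,0,-0.001],[0,0,0]],[1,[0,0,-0.001],[0,0,0]],[1,[0,0,-0.0005],[0,0,0]],[1,[0.004,0.0007,0],[0,0,0]],[1,[0.004,0.0007,0],[0,0,0]],[1,[0.004,0.0008,0],[0,0,0]],[1,[0.004,0.0008,0],[0,0,0]],[1,[0.003,0.0006,0],[0,0,0]],[1,[0.001,0.0002,0],[0,0,0]],[1,[0,0,0],[0,0,0]]]'
python3 - <<'E'| sed -n '/---/,$p'
from g import *
print('---')
grab('wrist','w6');d=grab('side','s6');cv2.imwrite('pics/s6z.png',cv2.resize(d['img'][250:390,100:310],None,fx=3,fy=3)[:,:,::-1]);o=env.get_obs();print(o['tcp_pos'],tob(o['tcp_pos']),o['ft_force'])
E
```

```text
t: 16.95
tcp_pos: [0.5385, 0.1588, 0.0188]
orientation: [3.128, 0.294, -0.0]
ft_force: [0.7, 0.9, -0.8]
grip_width: 0.474
---
[0.53838678 0.15877162 0.01885385] [-18.3   0.7  18.9] [-1.43818    -0.91113398  0.27316188]
```

View pics/s6z.png

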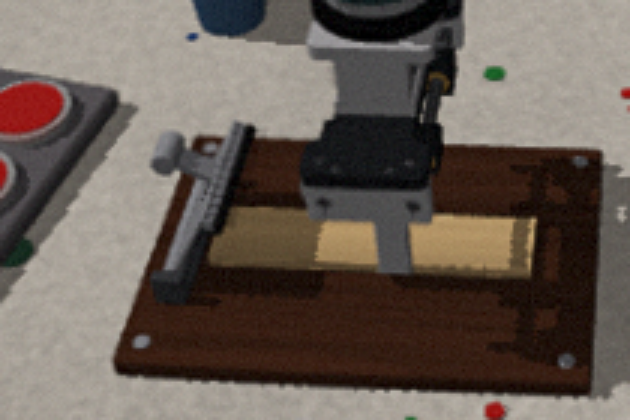

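```bash
python3 -m pendant '[[1,[0.001,0.0002,0],[0,0,0]],[1,[0.001,0.0002,0],[0,0,0]],[1,[0.001,0.0002,-0.0002],[0,0,0]],[1,[0,0,0],[0,0,0]],[1,[0,0,0],[0,0,0]],[0.3,[0,0,0],[0,0,0]],[0.3,[0,0,0],[0,0,0]],[0.3,[0,0,0],[0,0,0]],[0.3,[0,0,0],[0,0,0]],[0.3,[0,0,0.001],[0,0,0]]]'
python3 -m pendant '[[0.3,[0,0,0.01],[0,0,0]],[0.3,[0,0,0.03],[0,0,0]],[0.3,[0,0,0.05],[0,0,0]],[0.3,[0,0,0.05],[0,0,0]],[0.3,[0,0,0.01],[0,0,0]],[0.3,[0,0,0],[0,0,0]],[0.3,[0,0,0],[0,0,0]],[0.3,[0,0,0],[0,0,0]],[0.3,[0,0,0],[0,0,0]],[0.3,[0,0,0],[0,0,0]]]'
cat > chk.py <<'E'
from g import *
import sys
k=sys.argv[1]
print('---')
w=grab('wrist','w'+k);d=grab('side','s'+k);grab('top','t'+k)
cv2.imwrite(f'pics/s{k}z.png',cv2.resize(d['img'][250:390,100:310],None,fx=3,fy=3)[:,:,::-1]);o=env.get_obs();print(o['t'],o['tcp_pos'],tob(o['tcp_pos']),o['ft_force'],o['orientation'])
E
python3 chk.py 7| sed -n '/---/,$p'
```

```text
t: 18.3
tcp_pos: [0.5415, 0.1594, 0.0197]
orientation: [3.128, 0.294, -0.0]
ft_force: [-0.7, -0.3, 0.0]
grip_width: 0.702
t: 19.55
tcp_pos: [0.5414, 0.1594, 0.1692]
orientation: [3.128, 0.294, -0.001]
ft_force: [-0.5, 0.3, 0.6]
grip_width: 0.7
---
19.7 [0.54158684 0.15937662 0.1695721 ] [-15.    0.7 169.6] [ 0.81063398  0.54035131 -0.07309377] [ 3.12771930e+00  2.93597886e-01 -3.66173297e-04]
```

View pics/w7.png

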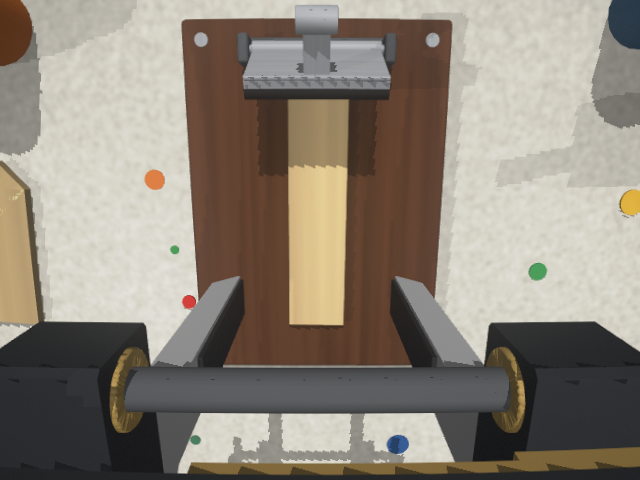

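View pics/s7z.png

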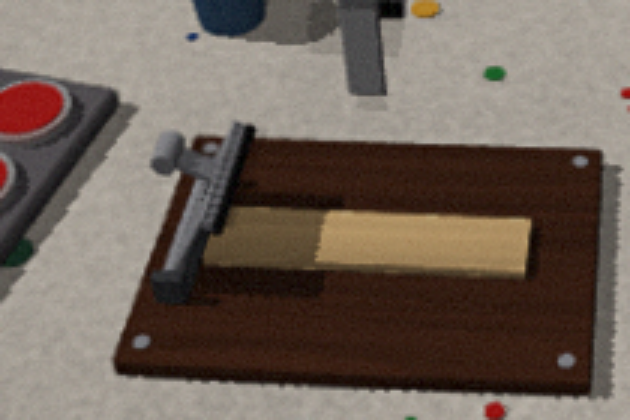

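View pics/t7.png

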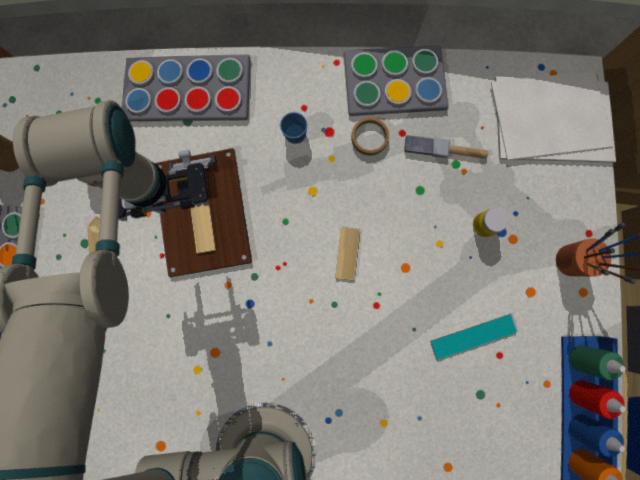

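The slat lies flat with its far end under the open clip. In the wrist view its near end is at (290..344, 325) and the roll is at (316,18).

```bash
python3 - <<'E'| sed -n '/---/,$p'
from g import *
print('---')
w=dict(np.load('pics/w7.npz'));s=dict(np.load('pics/s7.npz'));t=dict(np.load('pics/t7.npz'))
print([tob(p) for p in onplane(w,[(289.5,324.5),(343.5,324.5),(289,110),(349,110)],.023)])
print('side near end',[tob(p) for p in onplane(s,[(100+533/3,250+219/3),(100+526/3,250+272/3)],.023)])
print('board far corners',[tob(p) for p in onplane(w,[(182,20),(452,20)],.015)])
P,g=tri(w,(316,17),s,(100+166/3,250+152/3));print(P,g,tob(P))
E
```

```text
---
[array([-95.8,  23.2,  23. ]), array([-95.8, -21.7,  23. ]), array([74.7, 21.1, 23. ]), array([ 74.8, -23.1,  23. ])]
side near end [array([-98.4, -18.7,  23. ]), array([-97.3,  26.7,  23. ])]
board far corners [array([139.6,  99.2,  15. ]), array([139.7, -98.2,  15. ])]
[0.67529797 0.18501547 0.08757154] 0.0011751219608428462 [121.1   1.   87.6]
```

```bash
python3 -m pendant '[[0.4,[0.02,0.004,0],[0,0,0]],[0.4,[0.04,0.0075,0],[0,0,0]],[0.4,[0.04,0.0075,0],[0,0,0]],[0.4,[0.03,0.0055,0],[0,0,0]],[0.4,[0.007,0.001,-0.01],[0,0,0]],[0.4,[0,0,-0.03],[0,0,0]],[0.4,[0,0,-0.03],[0,0,0]],[0.4,[0,0,-0.02],[0,0,0]],[0.4,[0,0,-0.009],[0,0,0]],[0.4,[0,0,0],[0,0,0]]]'
python3 chk.py 8| sed -n '/---/,$p'
```

```text
t: 20.95
tcp_pos: [0.6776, 0.1847, 0.0702]
orientation: [3.128, 0.294, -0.003]
ft_force: [-0.3, 0.9, -0.3]
grip_width: 0.601
---
21.1 [0.67915609 0.18503938 0.07189154] [124.9   0.3  71.9] [ 0.4513221  -0.66727358  0.49388255] [-3.12776940e+00 -2.93648017e-01 -3.06443097e-03]
```

View pics/s8z.png

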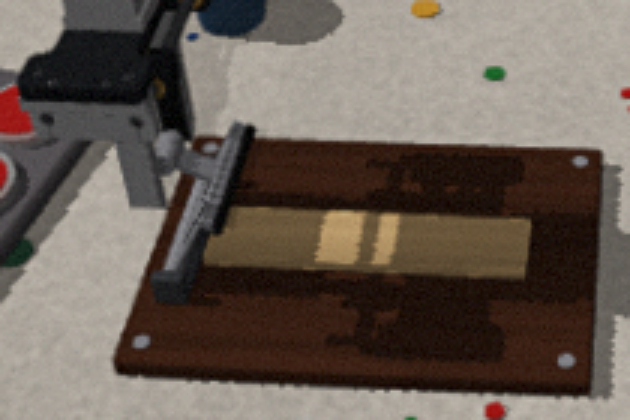

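View pics/w8.png

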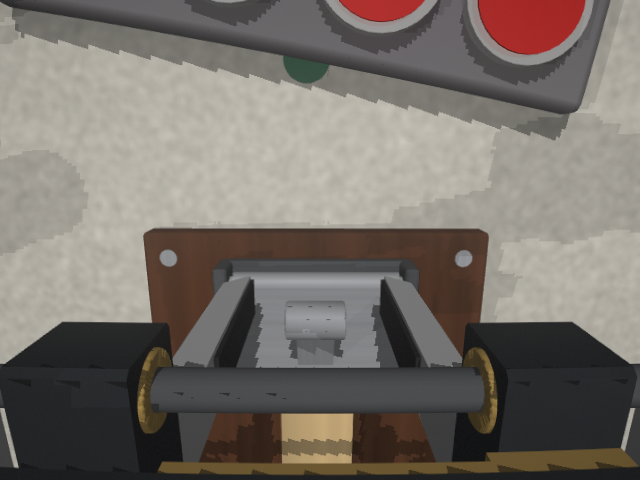

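The roll sits between the fingers at (315,320) in the wrist view. I close the gripper and work out the return arc.

```bash
python3 -m pendant '[[1,[0,0,-0.0015],[0,0,0]],[1,[0,0,0],[0,0,0]],[1,[0,0,0],[0,0,0]],[1,[0,0,0],[0,0,0]],[1,[0,0,0],[0,0,0]],[1,[0,0,0],[0,0,0]],[1,[0,0,0],[0,0,0]],[1,[0,0,0],[0,0,0]],[1,[0,0,0],[0,0,0]],[1,[0,0,0],[0,0,0]]]'
python3 - <<'E'
import numpy as np
a=np.radians(10.71);th=np.linspace(1.17,.19,11);b=.5693+th;X=-59.36*np.cos(b);Z=59.36*np.sin(b)
for dx,dz in zip(np.diff(X),np.diff(Z)): print(round(dx*np.cos(a),1),round(dx*np.sin(a),1),round(dz,1))
E
```

```text
t: 22.35
tcp_pos: [0.6785, 0.1855, 0.0693]
orientation: [-3.127, -0.293, -0.0]
ft_force: [-1.1, 4.9, 2.1]
grip_width: 0.251
-5.7 -1.1 0.7
-5.7 -1.1 0.1
-5.7 -1.1 -0.4
-5.6 -1.1 -1.0
-5.5 -1.0 -1.6
-5.3 -1.0 -2.1
-5.1 -1.0 -2.6
-4.8 -0.9 -3.1
-4.5 -0.9 -3.6
-4.1 -0.8 -4.0
```

```bash
python3 -m pendant '[[1,[-0.0057,-0.0011,0.0007],[0,0,0]],[1,[-0.0057,-0.0011,0.0001],[0,0,0]],[1,[-0.0057,-0.0011,-0.0004],[0,0,0]],[1,[-0.0056,-0.0011,-0.001],[0,0,0]],[1,[-0.0055,-0.001,-0.0016],[0,0,0]],[1,[-0.0053,-0.001,-0.0021],[0,0,0]],[1,[-0.0051,-0.001,-0.0026],[0,0,0]],[1,[-0.0048,-0.0009,-0.0031],[0,0,0]],[1,[-0.0045,-0.0009,-0.0036],[0,0,0]],[1,[-0.0041,-0.0008,-0.004],[0,0,0]]]'
python3 chk.py 9| sed -n '/---/,$p'
```

```text
t: 23.6
tcp_pos: [0.6292, 0.1763, 0.0541]
orientation: [-3.126, -0.293, -0.011]
ft_force: [-0.8, 5.4, 8.4]
grip_width: 0.25
---
23.75 [0.62830312 0.17611882 0.05334896] [73.3  1.  53.3] [-0.81264642  5.77486191  6.53874366] [-3.12607681 -0.29310327 -0.00754866]
```

View pics/s9z.png

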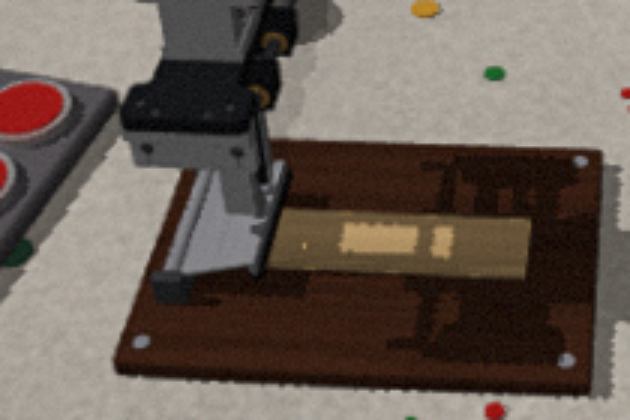

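```bash
python3 -m pendant '[[1,[-0.001,-0.0002,-0.0011],[0,0,0]],[1,[0,0,0],[0,0,0]],[1,[-0.001,-0.0002,-0.0011],[0,0,0]],[1,[0,0,0],[0,0,0]],[1,[0,0,0],[0,0,0]],[1,[0,0,0],[0,0,0]],[1,[0,0,0],[0,0,0]],[1,[0,0,0],[0,0,0]],[1,[0,0,0],[0,0,0]],[1,[0,0,0],[0,0,0]]]'
python3 chk.py 10| sed -n '/---/,$p'
```

```text
t: 25.0
tcp_pos: [0.6265, 0.1757, 0.0515]
orientation: [-3.126, -0.293, -0.008]
ft_force: [-0.5, 5.5, 8.7]
grip_width: 0.254
---
25.15 [0.62650115 0.17576374 0.05149264] [71.4  1.  51.5] [-0.58322816  5.5166062   7.77287489] [-3.12600796 -0.29298798 -0.00792234]
```

View pics/s10z.png

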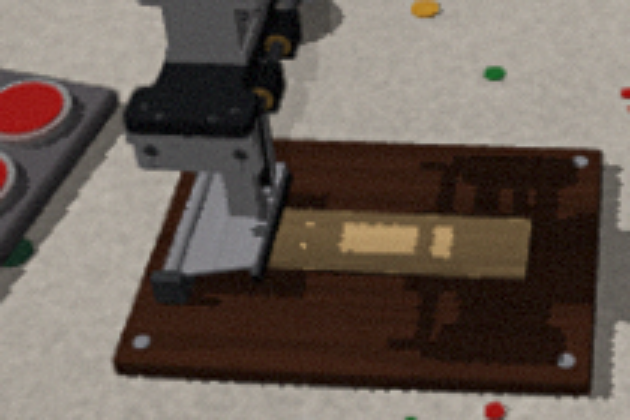

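```bash
python3 -m pendant '[[1,[-0.001,-0.0002,-0.0011],[0,0,0]],[1,[0,0,0],[0,0,0]],[1,[0,0,0],[0,0,0]],[1,[0,0,0],[0,0,0]],[1,[-0.0005,-0.0001,-0.0006],[0,0,0]],[1,[0,0,0],[0,0,0]],[1,[0,0,0],[0,0,0]],[1,[0,0,0],[0,0,0]],[1,[0,0,0],[0,0,0]],[1,[0,0,0],[0,0,0]]]'
```

```text
t: 26.4
tcp_pos: [0.625, 0.1754, 0.0498]
orientation: [-3.126, -0.293, -0.008]
ft_force: [-0.5, 5.8, 8.2]
grip_width: 0.253
```

```bash
python3 -m pendant '[[1,[-0.0005,-0.0001,-0.0006],[0,0,0]],[1,[0,0,0],[0,0,0]],[1,[0,0,0],[0,0,0]],[1,[0,0,0],[0,0,0]],[1,[-0.0005,-0.0001,-0.0006],[0,0,0]],[1,[0,0,0],[0,0,0]],[1,[0,0,0],[0,0,0]],[1,[0,0,0],[0,0,0]],[1,[0,0,0],[0,0,0]],[1,[0,0,0],[0,0,0]]]'
python3 chk.py 11| sed -n '/---/,$p'
```

```text
t: 27.65
tcp_pos: [0.6239, 0.1753, 0.0486]
orientation: [-3.126, -0.293, -0.008]
ft_force: [-2.2, 5.6, 7.9]
grip_width: 0.251
---
27.8 [0.62386123 0.17525222 0.04858202] [68.7  1.  48.6] [-1.15527389  6.7916628   7.74362015] [-3.12603196 -0.29301544 -0.00750573]
```

View pics/s11z.png

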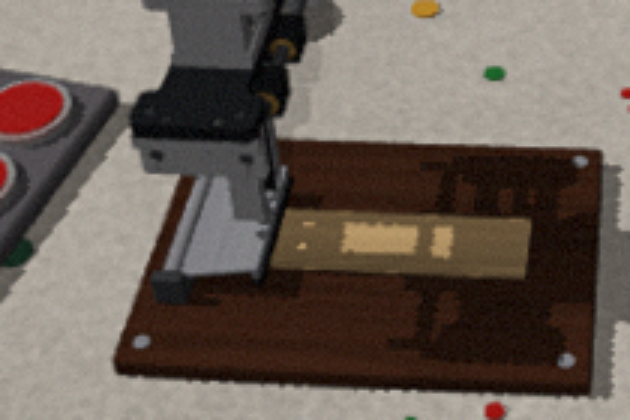

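```bash
python3 -m pendant '[[1,[-0.0005,-0.0001,-0.0006],[0,0,0]],[1,[0,0,0],[0,0,0]],[1,[0,0,0],[0,0,0]],[1,[-0.0004,-0.0001,-0.0006],[0,0,0]],[1,[0,0,0],[0,0,0]],[1,[0,0,0],[0,0,0]],[1,[0,0,0],[0,0,0]],[1,[0,0,0],[0,0,0]],[1,[0,0,0],[0,0,0]],[1,[0,0,0],[0,0,0]]]'
python3 -m pendant '[[1,[-0.0004,-0.0001,-0.0006],[0,0,0]],[1,[0,0,0],[0,0,0]],[1,[0,0,0],[0,0,0]],[1,[0,0,0],[0,0,0]],[1,[0,0,0],[0,0,0]],[1,[0,0,0],[0,0,0]],[1,[0,0,0],[0,0,0]],[1,[0,0,0],[0,0,0]],[1,[0,0,0],[0,0,0]],[1,[0,0,0],[0,0,0]]]'
python3 chk.py 12| sed -n '/---/,$p'
```

```text
t: 29.05
tcp_pos: [0.6232, 0.1752, 0.0477]
orientation: [-3.126, -0.293, -0.008]
ft_force: [-0.7, 6.5, 9.0]
grip_width: 0.251
t: 30.3
tcp_pos: [0.6232, 0.1751, 0.0477]
orientation: [-3.126, -0.293, -0.01]
ft_force: [-2.3, 5.9, 10.8]
grip_width: 0.252
---
30.45 [0.62320759 0.17514308 0.04771515] [68.1  1.  47.7] [-1.51056099  6.62745502 10.72195449] [-3.12582083 -0.2930446  -0.01014819]
```

View pics/s12z.png

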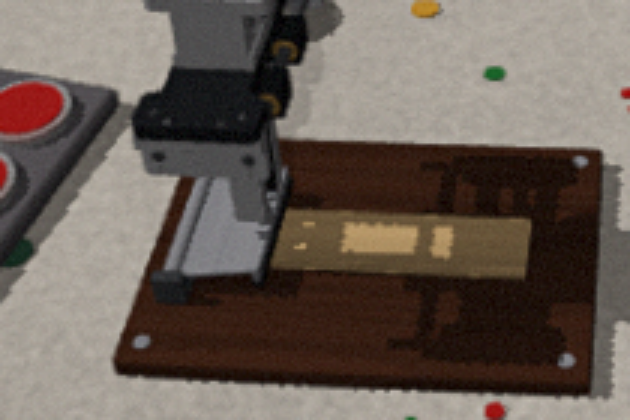

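View pics/w12.png

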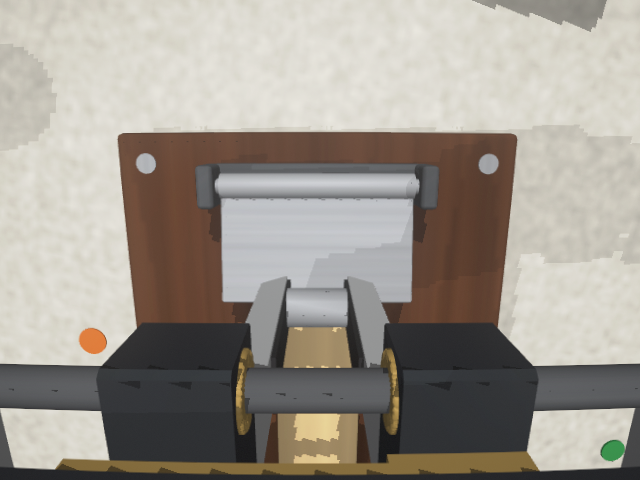

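The TCP has stopped following and the vertical force is rising, so the lip has met the slat. I make one small firming push.

```bash
python3 -m pendant '[[1,[-0.0004,-0.0001,-0.0006],[0,0,0]],[1,[0,0,0],[0,0,0]],[1,[0,0,0],[0,0,0]],[1,[0,0,-0.0006],[0,0,0]],[1,[0,0,0],[0,0,0]],[1,[0,0,0],[0,0,0]],[1,[0,0,0],[0,0,0]],[1,[0,0,0],[0,0,0]],[1,[0,0,0],[0,0,0]],[1,[0,0,0],[0,0,0]]]'
```

```text
t: 31.7
tcp_pos: [0.6232, 0.1751, 0.0477]
orientation: [-3.126, -0.293, -0.012]
ft_force: [-2.4, 6.7, 16.0]
grip_width: 0.252
```

Contact confirmed: force is up to 16 N with no motion. Next I release, rise and check.

```bash
python3 -m pendant '[[0.4,[0,0,0],[0,0,0]],[0.4,[0,0,0],[0,0,0]],[0.4,[0,0,0],[0,0,0]],[0.4,[0,0,0.001],[0,0,0]],[0.4,[0,0,0.005],[0,0,0]],[0.4,[0,0,0.02],[0,0,0]],[0.4,[0,0,0.04],[0,0,0]],[0.4,[0,0,0.05],[0,0,0]],[0.4,[-0.03,-0.03,0.02],[0,0,0]],[0.4,[-0.03,-0.04,0],[0,0,0]]]'
python3 -m pendant '[[0.4,[-0.04,-0.05,0],[0,0,0]],[0.4,[-0.04,-0.05,0],[0,0,0]],[0.4,[-0.03,-0.05,0],[0,0,0]],[0.4,[0,-0.05,0],[0,0,0]],[0.4,[0,-0.03,0],[0,0,0]],[0.4,[0,0,0],[0,0,0]],[0.4,[0,0,0],[0,0,0]],[0.4,[0,0,0],[0,0,0]],[0.4,[0,0,0],[0,0,0]],[0.4,[0,0,0],[0,0,0]]]'
python3 chk.py 13| sed -n '/---/,$p'
python3 - <<'E'
import cv2
i=cv2.imread('pics/t13.png');cv2.imwrite('pics/t13z.png',cv2.resize(i[140:290,140:265],None,fx=4,fy=4,interpolation=cv2.INTER_CUBIC))
E
```

```text
t: 32.95
tcp_pos: [0.5615, 0.1035, 0.1821]
orientation: [3.127, 0.297, 0.009]
ft_force: [-0.3, -0.4, 0.7]
grip_width: 0.599
t: 34.2
tcp_pos: [0.4524, -0.1234, 0.1795]
orientation: [3.128, 0.295, 0.0]
ft_force: [-0.1, -0.2, -1.4]
grip_width: 0.598
---
34.35 [ 0.45236841 -0.12375826  0.1795143 ] [-155.3 -260.9  179.5] [-0.72096752 -0.27326219 -0.46452871] [3.12769159e+00 2.94365717e-01 5.54899368e-05]
```

View pics/s13z.png

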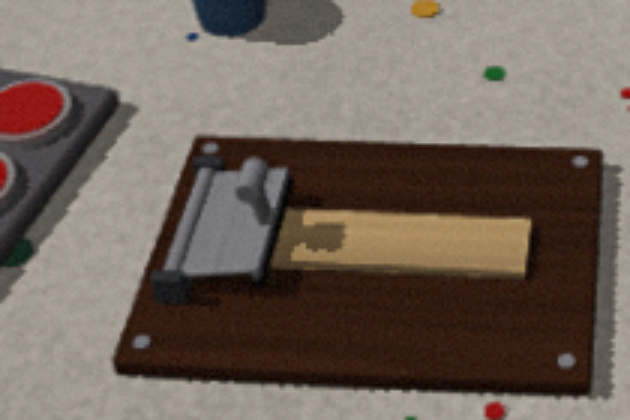

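View pics/t13z.png

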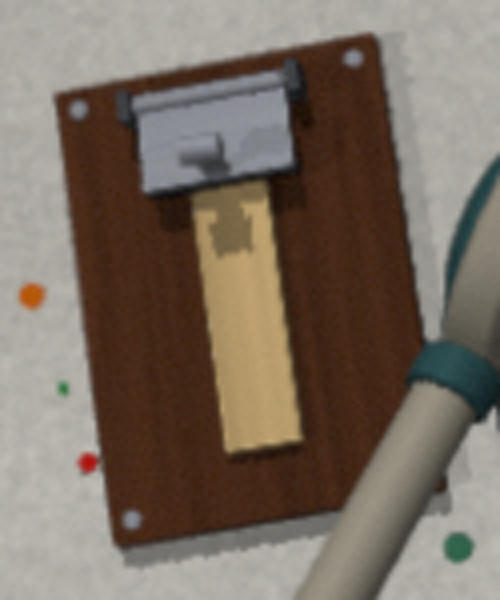

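Both views show the slat centred on the board with the clip lip down on it. One numeric check, then I hand in.

```bash
python3 - <<'E'| sed -n '/---/,$p'
from g import *
print('---')
s=dict(np.load('pics/s13.npz'));t=dict(np.load('pics/t13.npz'))
P,g=tri(t,(140+201/4,140+147/4),s,(100+253/3,250+179/3));print('roll',tob(P),g)
print('near end top',[tob(p) for p in onplane(t,[(140+225/4,140+453/4),(140+301/4,140+440/4)],.023)])
print('near end side',[tob(p) for p in onplane(s,[(100+531/3,250+219/3),(100+526/3,250+273/3)],.023)])
print('slat at lip top',[tob(p) for p in onplane(t,[(140+192/4,140+195/4),(140+269/4,140+182/4)],.023)])
E
python3 -c "
from h import *
env.close_job()"
```

```text
---
roll [71.1  0.2 67.7] 0.002351030300786674
near end top [array([-96.5,  23.7,  23. ]), array([-96.9, -21.5,  23. ])]
near end side [array([-97.2, -18.6,  23. ]), array([-97.4,  27.5,  23. ])]
slat at lip top [array([58.3, 21.5, 23. ]), array([ 57.5, -25.1,  23. ])]
the job is handed in; nothing more can be done
```

I did the job in the order asked and handed it in at about 34 s, with the gripper clear of everything. No verdict was reported.

I lifted the clip to about 1.2 rad. I laid the slat flat along the middle of the board, slid it in under the clip, then lowered the clip until its lip stopped on the slat. At that point the force rose to 16 N with no further motion.

**Last checks:**
- **Slat position:** its near end is at board x of about -97 mm. That puts the far end at about 103 mm, against the hinge block face at 105 mm.
- **Slat alignment:** the top view puts it within about 2 mm of the board's centre line, with a yaw of about 1°.
- **Clip angle:** the thumb grip measured x = 71.1, z = 67.7 mm. The expected values with the lip on the slat (0.155 rad) are 70.5 and 68.3 mm.

**Disagreements:**
- **Side camera:** it put the slat about 4 mm further left (y) than the top and wrist cameras did. It showed the board's own corners shifted by about 6 mm the same way, so I put this down to that view.
- **Thumb grip height:** the clip met the slat 1 to 2 mm of travel later than the fingers' height had suggested. The force reading settled that.

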